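Start the wash-water pump under its swivel cover

ROBOT

A 6-joint arm with a two-finger parallel gripper is mounted at the origin on the work surface. World frame = base frame: x ahead of the robot, y to its left, z up, the work surface at z = 0. Lengths are in mm, angles in rad, forces in N, time in s.
With the tool pointing down it reaches from about 250 to 850 mm from the base axis. Payload 12.5 kg.
Tool frame: the origin (TCP) lies on the front face of the gripper's body, between the roots of the fingers; the fingertips stand 84 mm ahead of it and the grasp point (between the pads) lies 65 mm ahead of it; z points along the fingers, y is the direction in which the jaws open and shut (so a half turn about z gives the same grasp; the last joint's range is limited). The gripper opens to 93 mm and grips with 3 to 60 N. Pads are 15 mm wide; open, the fingers measure 128 mm over their backs; the gripper's body (75 mm by 188 mm) begins 65 mm behind the grasp point.
Start: joints at [-1.348, 0.351, 1.652, -0, 1.139, -0.085], TCP at [166.649, -524.131, 302.733] pointing down, gripper open.
Joint ranges: [-2.75, 2.75], [-0.79, 2.1], [0.01, 2.65], [-1.57, 4.71], [0.07, 3.14], [-2.87, 2.87]. Speed limits (rad/s): [2.22, 2.22, 2.79, 3.14, 3.14, 3.14].

INTERFACE

Orientations are given as a rotation vector (axis times angle).
In Python, from bench import r gives the robot as it stands.
- The arm moves only by the tool drive_tool, never from a script. Its argument "series" is a list of rows, each an object of numbers: "fingers": the gripper's target within -1 to 1 (shut at 1, half-way at 0, fully open at -1); "x", "y", "z": the shift along the tool's x, y, z in mm; "spin": the turn about the tool's z in degrees. In form: [{"fingers": .., "x": .., "y": .., "z": .., "spin": ..}, ...]. A call has 1 to 10 rows; each row shifts and turns the commanded pose from where the row before left it, along the tool's axes as they then stand; what a row does not reach is not made up. A row lasts 1/10 s, in which the tool goes at most 50 mm and 8.59 degrees, less where a joint would pass 70% of its speed; a pose out of reach is approached as far as the arm can. A call with a gripper value outside its range is refused whole. The fingers move at their own pace and stop on an object; "newtons" is the grip in N (left out, the last holds). Time passes only in rows, so rows that do not move let the fingers close. It gives the time, the measured TCP pose, the force and the opening at its end, in the units of the state.
- r.state(): the state, without advancing time (a new reading comes with each control period).
- r.camera(name): name is "side" or "top" or "wrist"; returns the picture (480x640x3 uint8, red, green, blue); there is no depth.
- r.get_calibration(name): a dict with "intrinsics" (3x3 intrinsics, pixels), "R" (3x3) and "t" (3): a world point X has camera coordinates R X + t. Camera axes: x right, y down, z forward; pixel columns grow to the right and rows downward; lengths in mm; the calibration is good to about 2 mm. A picture is of the moment at which its call begins: read the wrist's pose just before it. get_calibration takes no time and is no camera call; for the wrist camera it gives the pose at the moment of the call.
- r.job_done(): hands the job in, once; it reports no verdict.
The state is a dict: "time_s": time; "joints": joint angles; "dq": joint speeds; "joint_torque": joint torques, N m; "tcp_pos": TCP position; "eef_rot": TCP orientation; "force": force on the tool from outside, world axes, zero at the start; "ft_torque": the same for the moment, N m; "opening": finger opening in mm.
Only numpy, scipy, OpenCV 4.12 (cv2) and the standard library are available. Lean on these libraries where they do the work, as an engineer would, in place of code of your own. Each camera call takes 0.05 s, during which the arm holds its last target.

TASK

Start the wash-water pump: swivel the flat steel cover on top of the blue switch housing sideways about its screw, towards the side where the yellow cup is not standing, until the whole round port is uncovered, then push the green button in the port fully down and let it come up again. Finally swivel the cover back so that it covers the port completely again. Leave the cup, the comb and the other things on the ledge as they are.

Things in the scene. Friction and masses are not known exactly. Their poses are not given: they have to be found in the camera images.
- housing: fixed blue switch housing lying on the slate ledge, 220 mm along its x, 360 mm along its y, 60 mm high. Origin: centre of its underside. Its x axis points from the port to the pivot screw, its z axis up.
- port_center (a point): centre of the round port on the housing's top, level with the rim of its white collar: 55 mm from the housing's centre towards -x of the housing, 72 mm above the ledge. Collar: 88 mm outer and 72 mm inner diameter, standing 12 mm above the housing's top. Fixed to the housing.
- pump_button (a joint): travel of the green pump button in the port, in m: 0 is up, 0.008 is fully down. It springs back by itself; it takes 1.5 N to start moving and 5.5 N fully down. It counts as pushed from 0.006 on.
- button_top (a point): centre of the green button's flat top (48 mm diameter), flush with the collar's rim when up. It goes straight down as it is pushed.
- cover (a joint): angle of the flat steel cover about its pivot screw, in rad; 0 is centred over the port, positive is anticlockwise seen from above, which takes the knob towards -y of the housing. Range -1.6 to 1.6, both ways free; friction (about 1 N at the knob) keeps it where it is left. The port is wholly uncovered from about 0.77 rad either way, wholly covered within 0.11 rad of 0.
- cover_pivot (a point): top of the cover plate at the brass pivot screw, 79 mm above the ledge, 65 mm from the housing's centre towards +x of the housing. The screw's head is 5 mm high and 22 mm across.
- cover_knob (a point): middle of the grip of the upright black round knob on the cover, 120 mm from the pivot's axis, at the centre of the cover's round end. Knob: 26 mm diameter, standing 35 mm above the plate (plate top 79 mm, knob top 114 mm above the ledge; this point 96.5 mm). Cover: 5 mm thick flat plate, a 100 mm disc around the knob joined to the screw by a 44 mm wide arm; its underside is 14 mm above the housing's top.
- cup: yellow steel cup, 70 mm across, 80 mm tall, standing upright on the housing's top to the left (+y of the housing) or right (-y) of the cover, where it stops the cover from opening to that side. Origin: centre of its underside.
- comb: red plastic comb, 150 x 32 x 5 mm, lying flat on the housing's top on the side away from the cup; the cover passes over it without touching. Origin: centre of its underside, length along its x.
- tumbler: round clear glass tumbler, 68 mm across, 100 mm tall, standing on the ledge at the housing's -y end. Origin: centre of its underside. Bystander.
- soap_box: clear plastic soap box with a lid, 79 x 120 x 43 mm, on the ledge at the housing's +y end. Origin: centre of its underside. Bystander.
- nail_brush: wooden nail brush, 45 x 140 x 36 mm, on the ledge behind the housing (+x side). Origin: centre of its underside. Bystander.
- shampoo: orange plastic bottle, 56 mm across, 160 mm tall, standing on the ledge in front of the soap box (on the robot side). Origin: centre of its underside. Bystander.
Things that resemble listed ones, but are neither listed nor needed, are in the scene too. Of the things like the cup, leave any that is turquoise; of the rest the smaller one is meant.

How it is judged (in metres and radians):
On the way, in this order (a step that is already met when the one before it is completed fails the run):
1. the cover is swivelled aside so that the port is wholly uncovered (at least 0.75 rad either way) ((value of joint cover above 0.75 rad or value of joint cover below -0.75 rad)), for 0.2 s.
2. with the cover still aside, the button is pushed down (6 mm or more) (value of joint pump_button above 0.006 m and (value of joint cover above 0.7 rad or value of joint cover below -0.7 rad)), for 0.05 s.
At the end, for the whole second after the job is handed in: The cover is at rest over the port again, within 0.11 rad (13 mm at the knob) of centred so that no part of the port shows, the button has come up again (within 2 mm), the cup stands upright within 15 mm and the comb lies within 20 mm of where each was (value of joint cover between -0.11 and 0.11 rad and value of joint pump_button below 0.002 m and velocity of joint cover between -0.05 and 0.05 rad/s and angle between cup's own z axis and vertical below 0.15 rad and not (distance of cup from where it was at the start of the episode above 0.015 m) and not (distance of comb from where it was at the start of the episode above 0.02 m)); the robot touches nothing.
It fails at once if the yellow cup is pushed more than 15 mm or tipped (distance of cup from where it was at the start of the episode above 0.015 m or angle between cup's own z axis and vertical above 0.3 rad).
It fails at once if the comb is moved more than 20 mm (distance of comb from where it was at the start of the episode above 0.02 m).
It fails at once if the tumbler, soap box, nail brush or bottle is moved more than 25 mm (distance of any of tumbler, soap_box, nail_brush, shampoo from where it was at the start of the episode above 0.025 m).
It also fails if it takes over 59 s, if anything falls off the work surface, if the arm or the gripper's body presses on something with over 40 N, if the wrist force passes 120 N, or if a joint passes its speed limit or range.

## Working session

There is one attempt and no reset: what is moved stays moved. The work goes in short steps, Python scripts to look and compute and a tool call to move; the robot and the scene stay as the last step left them, time stands still between calls to the robot, and variables do not carry over. Pictures are saved under pics/ and viewed, and the job is handed in when it is done.

Besides the shell and the picture viewer there is one more tool, called after "Emit:" by a JSON object that holds its "fn" and its "kwargs", one argument or row to a line. drive_tool: Moves the arm, as the interface text tells. Its arguments: {"type":"object","properties":{"series":{"type":"array","items":{"type":"object","properties":{"fingers":{"type":"number"},"x":{"type":"number"},"y":{"type":"number"},"z":{"type":"number"},"spin":{"type":"number"}}}},"newtons":{"type":"number"}},"required":["series"]}

```bash
mkdir -p pics
python3 - <<'E'
from bench import r
import cv2,numpy as np
s=r.state();print(s)
for n in("side","top","wrist"):
    c=r.get_calibration(n);im=r.camera(n)
    cv2.imwrite(f"pics/{n}0.png",im[:,:,::-1]);print(n,c)
E
```

```text
{'time_s': 0.0, 'joints': array([-1.34758988e+00,  3.51252488e-01,  1.65242357e+00, -1.36083813e-05,
        1.13910475e+00, -8.46221213e-02]), 'dq': array([ 0.00142339,  0.00051937, -0.0003463 , -0.00043224, -0.00069021,
        0.00137307]), 'joint_torque': array([-9.02332122e-04, -4.97320926e+01, -2.85253626e+01,  6.98213093e-02,
        2.56485312e-02, -8.40772827e-05]), 'tcp_pos': array([ 166.599944  , -523.90072286,  302.19267097]), 'eef_rot': array([-3.10328269e+00, -4.81456380e-01,  1.48526786e-04]), 'force': array([-0.30403571,  0.38884954, -0.2378722 ]), 'ft_torque': array([ 0.03612341, -0.00251967, -0.01379647]), 'opening': 92.86638007938068}
side {'intrinsics': array([[595.0189421 ,   0.        , 327.42831112],
       [  0.        , 595.0189421 , 239.16406252],
       [  0.        ,   0.        ,   1.        ]]), 'R': array([[-0.98790303, -0.15505593, -0.00229598],
       [-0.10449449,  0.67655622, -0.72893935],
       [ 0.11457972, -0.71988148, -0.68457443]]), 't': array([ 570.66722165,   90.79863771, 1338.21491396])}
top {'intrinsics': array([[476.45915294,   0.        , 318.98824632],
       [  0.        , 476.45915294, 234.42167336],
       [  0.        ,   0.        ,   1.        ]]), 'R': array([[-0.02639514, -0.9996472 ,  0.00296151],
       [-0.99682047,  0.02609746, -0.07528523],
       [ 0.07518138, -0.00493926, -0.99715764]]), 't': array([  66.02724947,  544.12553985, 1020.63556176])}
wrist {'intrinsics': array([[367.79452291,   0.        , 320.37197994],
       [  0.        , 367.79452291, 242.3703245 ],
       [  0.        ,   0.        ,   1.        ]]), 'R': array([[ 0.30282224, -0.9530465 , -0.00102802],
       [-0.92078422, -0.29284912,  0.25767386],
       [-0.24587623, -0.07708279, -0.9662314 ]]), 't': array([-548.24502567,  -30.22116857,  388.75705257])}
```

View pics/side0.png

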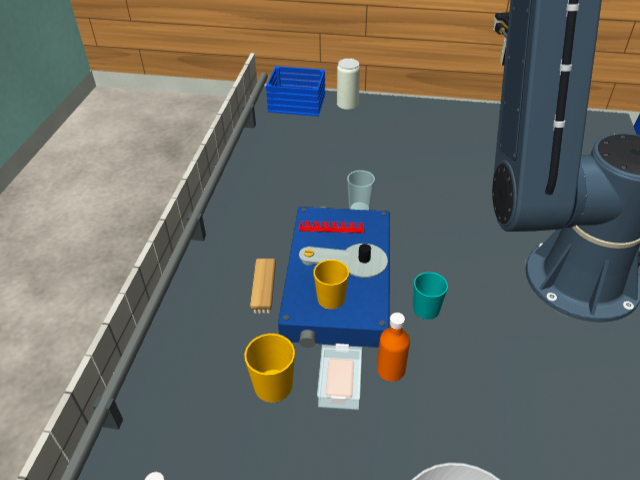

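View pics/top0.png

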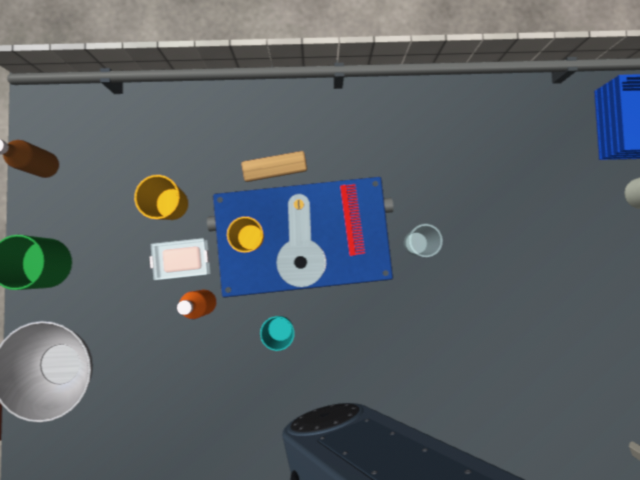

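View pics/wrist0.png

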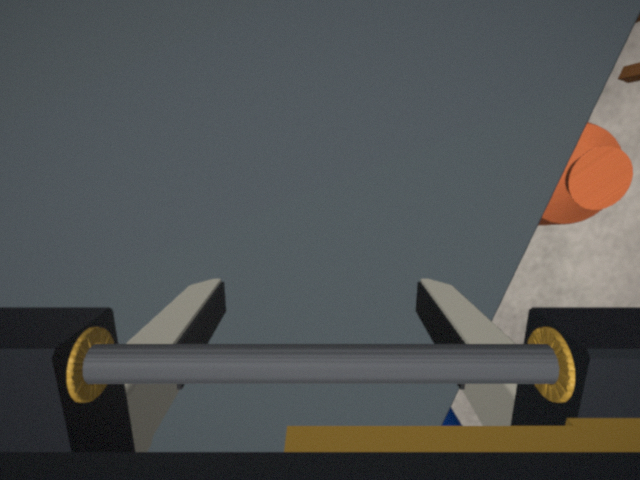

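Run:
```python
import cv2
a=cv2.imread("pics/top0.png")[165:310,200:410];cv2.imwrite("pics/topc.png",cv2.resize(a,None,fx=3.8,fy=3.8,interpolation=cv2.INTER_CUBIC))
a=cv2.imread("pics/side0.png")[195:355,250:410];cv2.imwrite("pics/sidec.png",cv2.resize(a,None,fx=3.75,fy=3.75,interpolation=cv2.INTER_CUBIC))
```

```text
(no output)
```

View pics/topc.png

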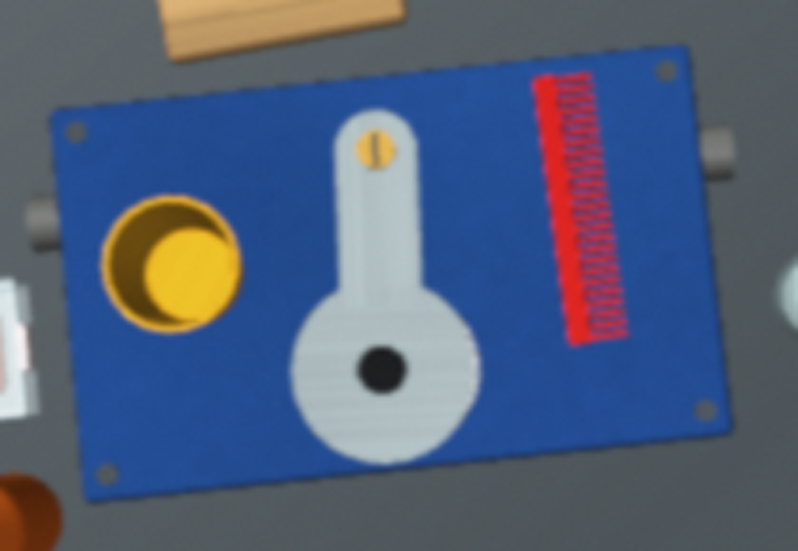

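View pics/sidec.png

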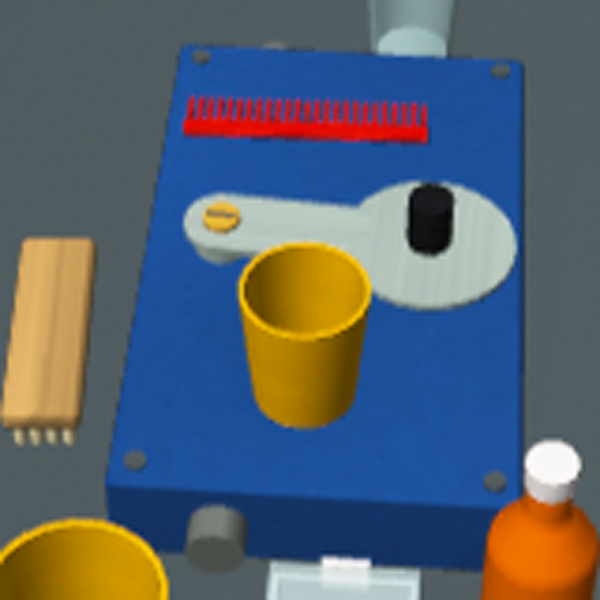

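The housing, in the top crop, has corners at about (50,110), (688,46), (733,432) and (90,500). The screw is at (376,150) and the knob top at (382,369). There are three cups (top picture pixels):
- **Yellow on the housing, (245,235):** the one meant, being smaller than the other yellow one. It stands at +y.
- **Larger yellow on the ledge, (160,197):** not meant.
- **Turquoise, (277,333):** to be left alone.

The comb is on the right (-y), so the cover has to open towards -y, which is a positive angle.

```bash
cat > h.py <<'E'
from bench import r
import numpy as np,cv2
def ray(n,p,c=None):
    c=c or r.get_calibration(n);K,R,t=c["intrinsics"],np.array(c["R"]),np.array(c["t"])
    d=R.T@np.linalg.inv(K)@np.array([p[0],p[1],1.]);return -R.T@t,d
def onz(n,p,z):
    o,d=ray(n,p);return o+d*(z-o[2])/d[2]
def tri(p1,p2):
    o,d=ray("top",p1);q,e=ray("side",p2)
    A=np.c_[d,-e];s,_,_,_=np.linalg.lstsq(A,q-o,rcond=None);a=o+d*s[0];b=q+e*s[1];return (a+b)/2,np.linalg.norm(a-b)
E
python3 - <<'E'
from h import *
np.set_printoptions(precision=1,suppress=True)
T=lambda u,v:(200+(u+.5)/3.8-.5,165+(v+.5)/3.8-.5)
S=lambda u,v:(250+(u+.5)/3.75-.5,195+(v+.5)/3.75-.5)
print("screw",tri(T(376,150),S(221,214)),"knob",tri(T(382,369),S(432,194)))
print("corner",tri(T(688,46),S(182,46)),tri(T(733,432),S(523,62)))
C=[onz("top",T(*p),60) for p in((50,110),(688,46),(733,432),(90,500))];print(np.array(C),np.mean(C,0))
for a,b in((0,1),(1,2),(2,3),(3,0)): 
    d=C[b]-C[a];print(np.linalg.norm(d),np.degrees(np.arctan2(d[1],d[0])))
S_=onz("top",T(376,150),84);N=onz("top",T(382,369),114);print(S_,N,np.linalg.norm((S_-N)[:2]),np.degrees(np.arctan2(*(S_-N)[1::-1])))
print("side",onz("side",S(221,214),84),onz("side",S(432,194),114))
print("cup rim",onz("top",T(171,263),140),"bottom",onz("top",T(193,275),62))
E
```

```text
screw (array([604.2,  92.3,  86.6]), np.float64(0.1517981798879417)) knob (array([484.5,  90.6, 118.6]), np.float64(1.5172414506490146))
corner (array([661.8, -82.2,  59.9]), np.float64(0.26061467557386925)) (array([445.5, -99.2,  60.3]), np.float64(2.602865824929706))
[[635.1 274.   60. ]
 [662.  -82.2  60. ]
 [446.8 -99.2  60. ]
 [419.1 254.2  60. ]] [540.7  86.7  60. ]
357.2517443281414 -85.68994044853696
215.8488086481023 -175.49086848424434
354.49958159524715 94.48706117440288
216.97093876817598 5.235355434514966
[604.6  92.4  84. ] [485.4  90.9 114. ] 119.22544735748843 0.7473215710081537
side [604.6  89.7  84. ] [484.1  85.8 114. ]
cup rim [541.5 195.9 140. ] bottom [540.9 195.7  62. ]
```

Emit:
{"fn": "drive_tool", "kwargs": {
  "series": [
    {"spin": 8.2, "fingers": -1},
    {"spin": 8.2},
    {"x": 20, "y": -36},
    {"x": 20, "y": -36},
    {"x": 20, "y": -36},
    {"x": 20, "y": -36},
    {"x": 20, "y": -36},
    {"x": 20, "y": -36},
    {"x": 20, "y": -36},
    {"x": 20, "y": -36}
  ],
  "newtons": 10
}}

```text
invalid input
```

Emit:
{"fn": "drive_tool", "kwargs": {
  "series": [
    {"x": 20, "y": -36},
    {"x": 20, "y": -36},
    {"x": 20, "y": -36},
    {"x": 20, "y": -36},
    {"x": 20, "y": -36},
    {"x": 20, "y": -36},
    {"x": 20, "y": -36},
    {"x": 20, "y": -36},
    {},
    {}
  ]
}}

```text
invalid input
```

```bash
cat >> h.py <<'E'
from scipy.spatial.transform import Rotation as Ro
def to(target,yaw=None):
    s=r.state();R=Ro.from_rotvec(s["eef_rot"]).as_matrix()
    y=np.degrees(np.arctan2(R[1,0],R[0,0]))
    print("t",s["time_s"],"tcp",s["tcp_pos"].round(1),"yaw",y.round(2),"F",s["force"].round(1),"open",s["opening"],"tilt",R[:,2].round(3),"j",s["joints"].round(2))
    print("tool shift",(R.T@(np.array(target)-s["tcp_pos"])).round(1))
E
python3 - <<'E'
from h import *
to([485,90,302])
c=r.get_calibration("wrist");print(c)
cv2.imwrite("pics/w1.png",r.camera("wrist")[:,:,::-1])
E
```

```text
t 0.15 tcp [ 166.6 -524.   302.4] yaw 17.63 F [-0.8  0.5  0.2] open 92.98668656198716 tilt [-0.     0.001 -1.   ] j [-1.35  0.35  1.65 -0.    1.14 -0.08]
tool shift [ 489.4 -488.7    0.8]
{'intrinsics': array([[367.79452291,   0.        , 320.37197994],
       [  0.        , 367.79452291, 242.3703245 ],
       [  0.        ,   0.        ,   1.        ]]), 'R': array([[ 3.02821895e-01, -9.53046773e-01, -8.65488227e-04],
       [-9.20793785e-01, -2.92807816e-01,  2.57686609e-01],
       [-2.45840813e-01, -7.72362111e-02, -9.66228163e-01]]), 't': array([-548.32945993,  -30.22354945,  388.74026247])}
```

View pics/w1.png

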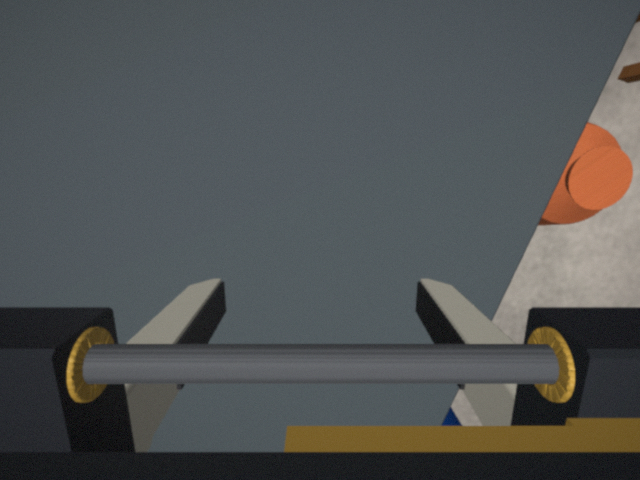

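The wrist picture has not changed, because both calls were refused. It may be that every row needs all five fields, so I'll send full rows.

Emit:
{"fn": "drive_tool", "kwargs": {
  "series": [
    {"fingers": -1, "x": 0, "y": 0, "z": 0, "spin": 8.2},
    {"fingers": -1, "x": 0, "y": 0, "z": 0, "spin": 8.2},
    {"fingers": -1, "x": 20, "y": -36, "z": 0, "spin": 0},
    {"fingers": -1, "x": 20, "y": -36, "z": 0, "spin": 0},
    {"fingers": -1, "x": 20, "y": -36, "z": 0, "spin": 0},
    {"fingers": -1, "x": 20, "y": -36, "z": 0, "spin": 0},
    {"fingers": -1, "x": 20, "y": -36, "z": 0, "spin": 0},
    {"fingers": -1, "x": 20, "y": -36, "z": 0, "spin": 0},
    {"fingers": -1, "x": 20, "y": -36, "z": 0, "spin": 0},
    {"fingers": -1, "x": 20, "y": -36, "z": 0, "spin": 0}
  ],
  "newtons": 10
}}

```text
time_s: 1.2
tcp_pos: [320.8, -231.2, 302.8]
eef_rot: [3.141, 0.033, 0.0]
force: [0.8, 0.2, 0.0]
opening: 92.9
```

Emit:
{"fn": "drive_tool", "kwargs": {
  "series": [
    {"fingers": -1, "x": 21, "y": -39, "z": 0, "spin": 0},
    {"fingers": -1, "x": 21, "y": -39, "z": 0, "spin": 0},
    {"fingers": -1, "x": 21, "y": -39, "z": 0, "spin": 0},
    {"fingers": -1, "x": 21, "y": -39, "z": 0, "spin": 0},
    {"fingers": -1, "x": 21, "y": -39, "z": 0, "spin": 0},
    {"fingers": -1, "x": 21, "y": -39, "z": 0, "spin": 0},
    {"fingers": -1, "x": 21, "y": -39, "z": 0, "spin": 0},
    {"fingers": -1, "x": 21, "y": -39, "z": 0, "spin": 0},
    {"fingers": -1, "x": 0, "y": 0, "z": 0, "spin": 0}
  ]
}}

```text
time_s: 2.1
tcp_pos: [482.9, 86.3, 302.5]
eef_rot: [-3.141, -0.04, -0.001]
force: [-1.1, 0.3, 0.3]
opening: 93.3
```

Run:
```python
from h import *
to([485,90,302])
c=r.get_calibration("wrist")
for p in([485,90,114],[605,91.5,84],[485.9,82.3,72]):
    q=c["intrinsics"]@(c["R"]@np.array(p)+c["t"]);print(q[:2]/q[2])
cv2.imwrite("pics/w2.png",r.camera("wrist")[:,:,::-1])
cv2.imwrite("pics/t2.png",r.camera("top")[:,:,::-1])
```

```text
t 2.1 tcp [482.9  86.3 302.5] yaw 1.45 F [-1.1  0.3  0.3] open 93.31622409670669 tilt [ 0.     0.001 -1.   ] j [0.08 0.24 1.8  0.   1.1  1.63]
tool shift [ 2.2 -3.7  0.5]
[317.09292975 238.08082891]
[319.12701301  73.09071169]
[326.47489708 225.34196951]
```

View pics/w2.png

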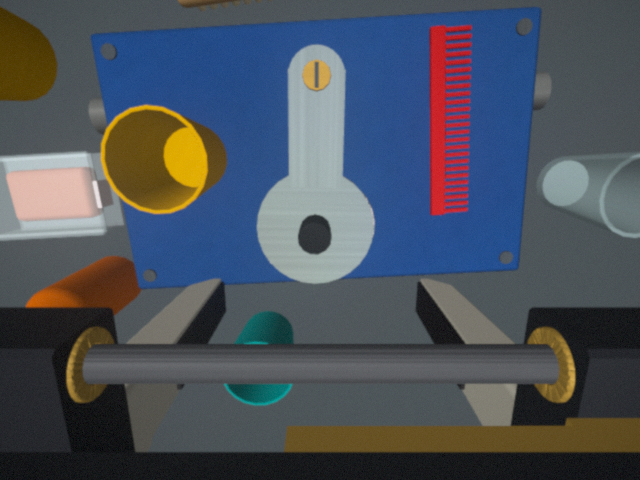

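The wrist picture has the screw at about (316,74) and the knob's black top at about (317,230). The predictions were (319,73) and (317,238), so they agree to a few mm. The comb is at right and the cup at left. I'm descending around the knob.

Emit:
{"fn": "drive_tool", "kwargs": {
  "series": [
    {"fingers": -1, "x": 2, "y": -4, "z": 20, "spin": 0},
    {"fingers": -1, "x": 0, "y": 0, "z": 30, "spin": 0},
    {"fingers": -1, "x": 0, "y": 0, "z": 30, "spin": 0},
    {"fingers": -1, "x": 0, "y": 0, "z": 30, "spin": 0},
    {"fingers": -1, "x": 0, "y": 0, "z": 20, "spin": 0},
    {"fingers": -1, "x": 0, "y": 0, "z": 0, "spin": 0},
    {"fingers": 0.3, "x": 0, "y": 0, "z": 0, "spin": 0},
    {"fingers": 0.3, "x": 0, "y": 0, "z": 0, "spin": 0},
    {"fingers": 0.3, "x": 0, "y": 0, "z": 0, "spin": 0},
    {"fingers": 0.3, "x": 0, "y": 0, "z": 0, "spin": 0}
  ]
}}

```text
time_s: 3.2
tcp_pos: [483.8, 86.8, 173.5]
eef_rot: [-3.141, -0.034, -0.002]
force: [-0.5, -0.1, -0.3]
opening: 65.2
```

Run:
```python
from h import *
to([485,90,172])
a=r.camera("side")[180:340,280:480,::-1]
cv2.imwrite("pics/s3.png",cv2.resize(a,None,fx=3.75,fy=3.75,interpolation=cv2.INTER_CUBIC))
cv2.imwrite("pics/w3.png",r.camera("wrist")[:,:,::-1])
```

```text
t 3.2 tcp [483.8  86.8 173.5] yaw 1.23 F [-0.5 -0.1 -0.3] open 65.15815570349896 tilt [ 0.001  0.    -1.   ] j [ 0.08  0.43  1.91 -0.    0.8   1.63]
tool shift [ 1.2 -3.2  1.5]
```

View pics/s3.png

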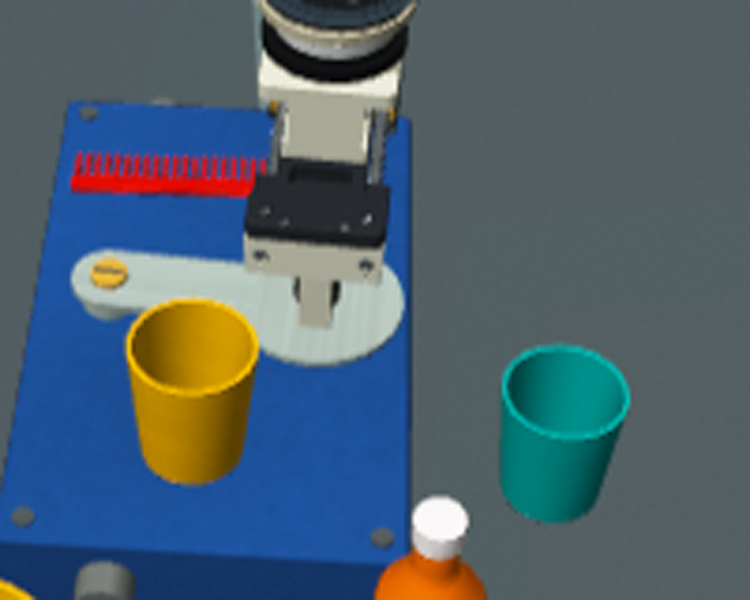

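View pics/w3.png

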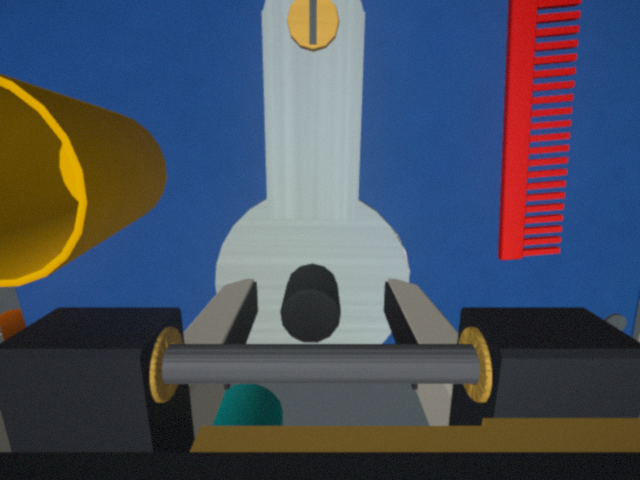

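The jaws straddle the knob: it sits at about (311,300) in the wrist picture, between finger tips at x≈257 and x≈386, about 10 px left of centre. I'll centre on it and close to a loose cage.

Emit:
{"fn": "drive_tool", "kwargs": {
  "series": [
    {"fingers": 0.3, "x": 1, "y": -3, "z": 0, "spin": 0},
    {"fingers": 0.3, "x": 0, "y": 0, "z": 0, "spin": 0},
    {"fingers": 0.36, "x": 0, "y": 0, "z": 0, "spin": 0},
    {"fingers": 0.36, "x": 0, "y": 0, "z": 0, "spin": 0},
    {"fingers": 0.36, "x": 0, "y": 0, "z": 0, "spin": 0},
    {"fingers": 0.36, "x": 0, "y": 0, "z": 0, "spin": 0},
    {"fingers": 0.36, "x": 0, "y": 0, "z": 0, "spin": 0}
  ]
}}

```text
time_s: 4.0
tcp_pos: [484.5, 89.9, 172.7]
eef_rot: [-3.141, -0.034, 0.0]
force: [-0.3, 0.3, -0.9]
opening: 29.8
```

Run:
```python
from h import *
to([485,90,172])
cv2.imwrite("pics/w4.png",r.camera("wrist")[:,:,::-1])
# arc plan: pivot, radius, from angle
P=np.array([605.2,91.8]);
K=r.state()["tcp_pos"][:2];print("r",np.linalg.norm(K-P),"ang",np.degrees(np.arctan2(*(P-K)[::-1])))
```

```text
t 4.0 tcp [484.5  89.9 172.7] yaw 1.23 F [-0.3  0.3 -0.9] open 29.802345451349925 tilt [-0.  0. -1.] j [0.09 0.43 1.91 0.   0.8  1.64]
tool shift [ 0.5 -0.1  0.7]
r 120.72089606309454 ang 0.9369298688176738
```

View pics/w4.png

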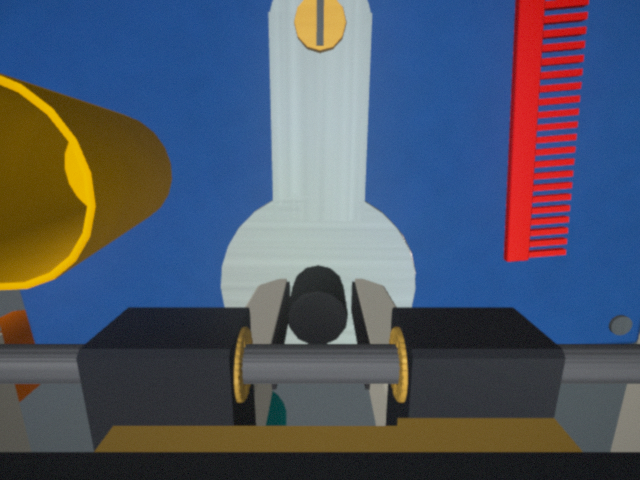

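The knob, at about (318,300), is caged between the pads with 30 mm open. I'm sweeping an arc in 5° steps towards -y.

Emit:
{"fn": "drive_tool", "kwargs": {
  "series": [
    {"fingers": 0.36, "x": 0.46, "y": 10.5, "z": 0, "spin": -5},
    {"fingers": 0.36, "x": 0.46, "y": 10.5, "z": 0, "spin": -5},
    {"fingers": 0.36, "x": 0.46, "y": 10.5, "z": 0, "spin": -5},
    {"fingers": 0.36, "x": 0.46, "y": 10.5, "z": 0, "spin": -5},
    {"fingers": 0.36, "x": 0, "y": 0, "z": 0, "spin": 0}
  ]
}}

```text
time_s: 4.55
tcp_pos: [492.9, 48.1, 172.8]
eef_rot: [3.088, 0.579, 0.0]
force: [-1.1, -0.3, 0.4]
opening: 29.7
```

Run:
```python
from h import *
to([485,90,172])
P=np.array([605.2,91.8]);
K=r.state()["tcp_pos"][:2];print("r",np.linalg.norm(K-P),"ang",np.degrees(np.arctan2(*(P-K)[::-1])))
cv2.imwrite("pics/w5.png",r.camera("wrist")[:,:,::-1])
```

```text
t 4.55 tcp [492.9  48.1 172.8] yaw 21.25 F [-1.1 -0.3  0.4] open 29.70434264187476 tilt [ 0. -0. -1.] j [ 0.    0.44  1.9  -0.    0.8   1.2 ]
tool shift [  7.8 -41.9   0.8]
r 120.46047421015352 ang 21.254207833687317
```

View pics/w5.png

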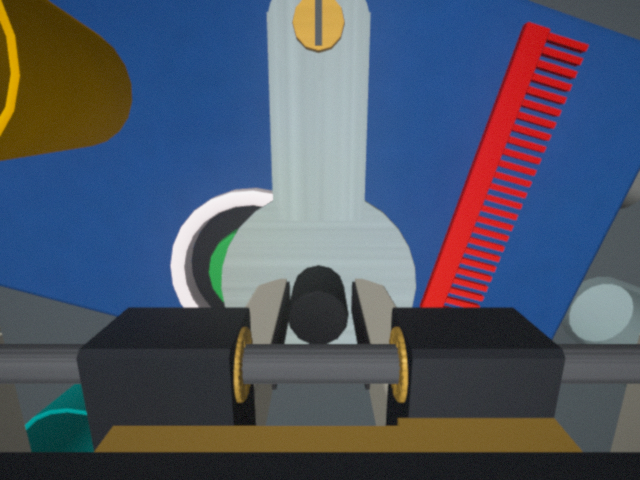

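The cover has swung and the collar and green button are appearing at left, around (225,260). Continuing.

Emit:
{"fn": "drive_tool", "kwargs": {
  "series": [
    {"fingers": 0.36, "x": 0.46, "y": 10.5, "z": 0, "spin": -5},
    {"fingers": 0.36, "x": 0.46, "y": 10.5, "z": 0, "spin": -5},
    {"fingers": 0.36, "x": 0.46, "y": 10.5, "z": 0, "spin": -5},
    {"fingers": 0.36, "x": 0.46, "y": 10.5, "z": 0, "spin": -5},
    {"fingers": 0.36, "x": 0.46, "y": 10.5, "z": 0, "spin": -5},
    {"fingers": 0.36, "x": 0.46, "y": 10.5, "z": 0, "spin": -5},
    {"fingers": 0.36, "x": 0.46, "y": 10.5, "z": 0, "spin": -5},
    {"fingers": 0.36, "x": 0, "y": 0, "z": 0, "spin": 0},
    {"fingers": 0.36, "x": 0, "y": 0, "z": 0, "spin": 0}
  ]
}}

```text
time_s: 5.5
tcp_pos: [537.7, -7.2, 172.6]
eef_rot: [-2.773, -1.475, 0.0]
force: [0.2, 0.5, 0.6]
opening: 29.4
```

Run:
```python
from h import *
to([485.9,82.3,172])
P=np.array([605.2,91.8]);
K=r.state()["tcp_pos"][:2];print("r",np.linalg.norm(K-P),"ang",np.degrees(np.arctan2(*(P-K)[::-1])))
cv2.imwrite("pics/w6.png",r.camera("wrist")[:,:,::-1])
```

```text
t 5.5 tcp [537.7  -7.2 172.6] yaw 56.01 F [0.2 0.5 0.6] open 29.435430327751977 tilt [-0.  0. -1.] j [-0.1   0.5   1.79  0.    0.85  0.49]
tool shift [ 45.3 -93.    0.6]
r 119.87286758828974 ang 55.709035794689136
```

View pics/w6.png

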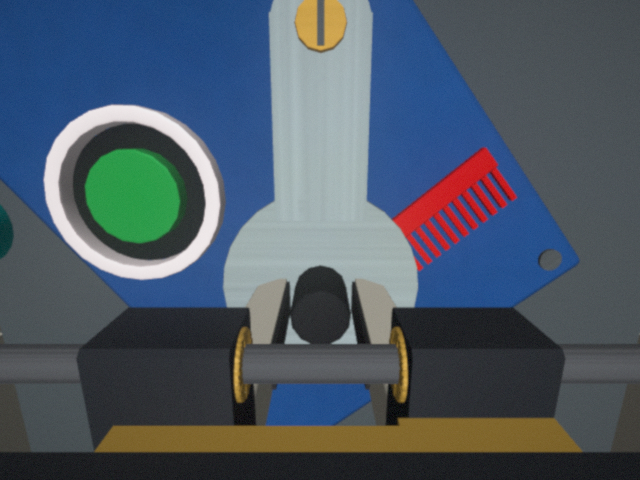

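The port is wholly uncovered: collar centre at about (134,192), green button at about (134,196), and the comb untouched. I'm opening the jaws and lifting.

Emit:
{"fn": "drive_tool", "kwargs": {
  "series": [
    {"fingers": -0.2, "x": 0, "y": 0, "z": 0, "spin": 0},
    {"fingers": -0.2, "x": 0, "y": 0, "z": 0, "spin": 0},
    {"fingers": -0.2, "x": 0, "y": 0, "z": 0, "spin": 0},
    {"fingers": -0.2, "x": 0, "y": 0, "z": 0, "spin": 0},
    {"fingers": -0.2, "x": 0, "y": 0, "z": -20, "spin": 0},
    {"fingers": -0.2, "x": 0, "y": 0, "z": -20, "spin": 0},
    {"fingers": 1, "x": 0, "y": 0, "z": -10, "spin": 0},
    {"fingers": 1, "x": 0, "y": 0, "z": 0, "spin": 0}
  ]
}}

```text
time_s: 6.35
tcp_pos: [538.4, -7.7, 223.8]
eef_rot: [2.77, 1.48, 0.003]
force: [1.0, -0.1, -0.6]
opening: 43.9
```

Run:
```python
from h import *
cv2.imwrite("pics/w7.png",r.camera("wrist")[:,:,::-1])
cv2.imwrite("pics/t7.png",cv2.resize(r.camera("top")[165:310,200:410,::-1],None,fx=3.8,fy=3.8,interpolation=cv2.INTER_CUBIC))
to([485.9,82.3,222])
```

```text
t 6.45 tcp [537.7  -7.7 222.2] yaw 56.23 F [ 0.4  0.5 -0.2] open 36.634884763423074 tilt [-0.  0. -1.] j [-0.1   0.43  1.76  0.    0.95  0.49]
tool shift [ 46.  -93.1   0.2]
```

View pics/w7.png

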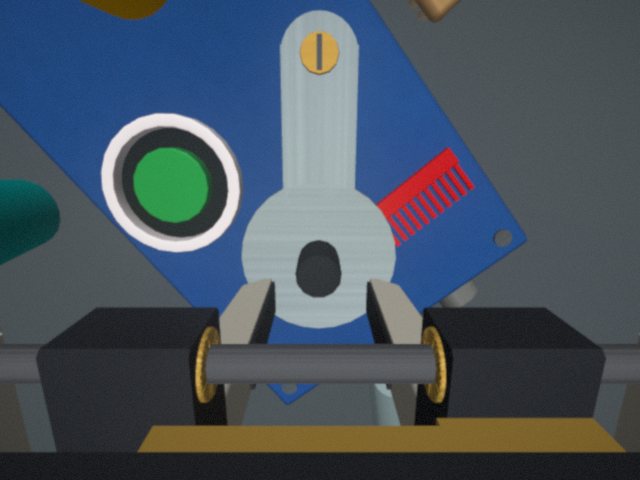

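View pics/t7.png

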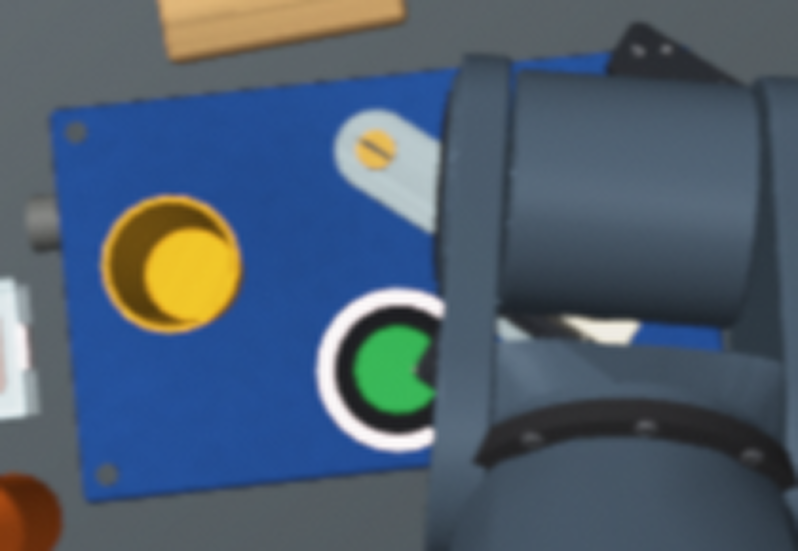

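In the wrist picture the button centre is at about (171,185) and the collar at about (172,182). In the top crop the button is at about (397,369). The cup and comb are unmoved.

Run:
```python
from h import *
print(onz("wrist",(171,185),72).round(1),onz("wrist",(172,182),72).round(1),onz("top",(200+397.5/3.8-.5,165+369.5/3.8-.5),72).round(1))
to([486,81,222])
```

```text
[485.5  84.   72. ] [487.2  85.1  72. ] [486.   84.2  72. ]
t 6.45 tcp [537.7  -7.7 222.2] yaw 56.23 F [ 0.4  0.5 -0.2] open 36.634884763423074 tilt [-0.  0. -1.] j [-0.1   0.43  1.76  0.    0.95  0.49]
tool shift [ 44.9 -92.3   0.2]
```

Emit:
{"fn": "drive_tool", "kwargs": {
  "series": [
    {"fingers": 1, "x": 12, "y": -23.5, "z": 0, "spin": 0},
    {"fingers": 1, "x": 12, "y": -23.5, "z": 0, "spin": 0},
    {"fingers": 1, "x": 12, "y": -23.5, "z": 0, "spin": 0},
    {"fingers": 1, "x": 11, "y": -23.5, "z": 0, "spin": 0},
    {"fingers": 1, "x": 0, "y": 0, "z": 20, "spin": 0},
    {"fingers": 1, "x": 0, "y": 0, "z": 20, "spin": 0},
    {"fingers": 1, "x": 0, "y": 0, "z": 15, "spin": 0},
    {"fingers": 1, "x": 0, "y": 0, "z": 5, "spin": 0},
    {"fingers": 1, "x": 0, "y": 0, "z": 0, "spin": 0},
    {"fingers": 1, "x": 0, "y": 0, "z": 0, "spin": 0}
  ]
}}

```text
time_s: 7.45
tcp_pos: [486.1, 83.6, 163.0]
eef_rot: [2.771, 1.48, 0.0]
force: [-0.3, -0.9, -0.2]
opening: 0.0
```

Run:
```python
from h import *
cv2.imwrite("pics/w8.png",r.camera("wrist")[:,:,::-1])
a=r.camera("side")[180:340,280:480,::-1]
cv2.imwrite("pics/s8.png",cv2.resize(a,None,fx=3.75,fy=3.75,interpolation=cv2.INTER_CUBIC))
to([486,83.5,162])
```

```text
t 7.55 tcp [486.3  83.6 163.3] yaw 56.23 F [ 1.1 -0.7  0.4] open 0.5837222000688133 tilt [ 0.001  0.    -1.   ] j [ 0.08  0.45  1.91 -0.    0.78  0.67]
tool shift [-0.2 -0.1  1.3]
```

View pics/w8.png

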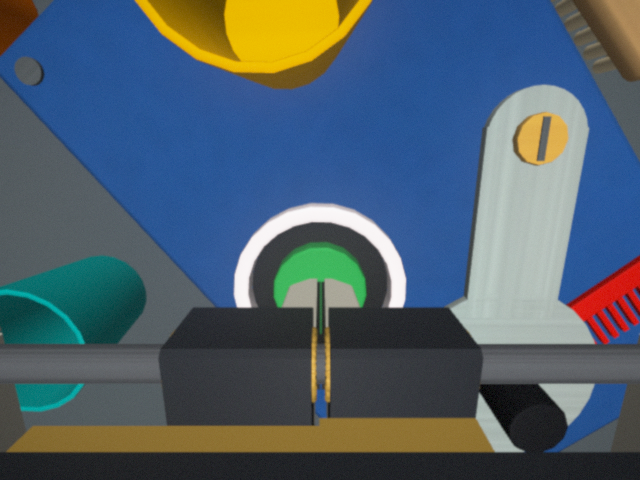

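View pics/s8.png

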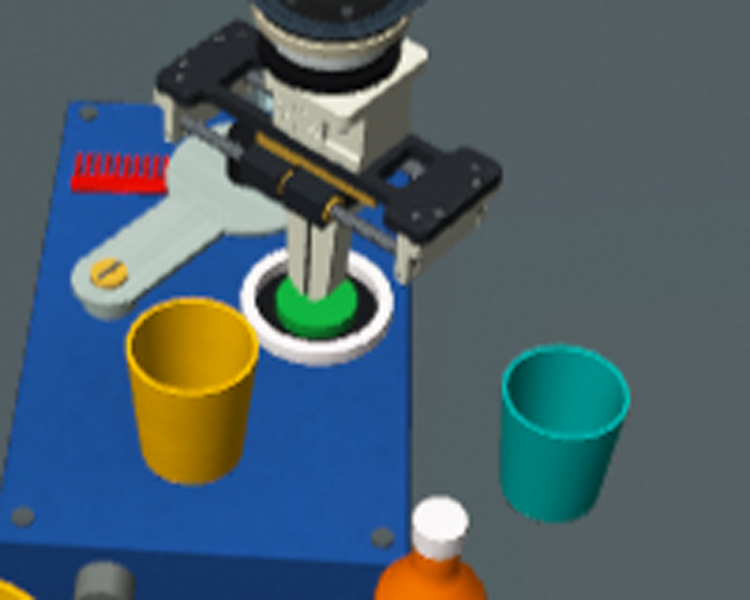

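The closed fingers are centred over the green button (side crop (315,295), wrist picture (320,285)). The knob at (540,430) is clear of the gripper. Pressing.

Emit:
{"fn": "drive_tool", "kwargs": {
  "series": [
    {"fingers": 1, "x": 0, "y": 0, "z": 4, "spin": 0},
    {"fingers": 1, "x": 0, "y": 0, "z": 3, "spin": 0},
    {"fingers": 1, "x": 0, "y": 0, "z": 3, "spin": 0},
    {"fingers": 1, "x": 0, "y": 0, "z": 3, "spin": 0},
    {"fingers": 1, "x": 0, "y": 0, "z": 0, "spin": 0},
    {"fingers": 1, "x": 0, "y": 0, "z": 0, "spin": 0}
  ]
}}

```text
time_s: 8.15
tcp_pos: [486.1, 83.6, 149.9]
eef_rot: [2.771, 1.481, 0.0]
force: [0.5, -0.7, 4.0]
opening: 0.6
```

Emit:
{"fn": "drive_tool", "kwargs": {
  "series": [
    {"fingers": 1, "x": 0, "y": 0, "z": 2, "spin": 0},
    {"fingers": 1, "x": 0, "y": 0, "z": 2, "spin": 0},
    {"fingers": 1, "x": 0, "y": 0, "z": 1, "spin": 0},
    {"fingers": 1, "x": 0, "y": 0, "z": 0, "spin": 0},
    {"fingers": 1, "x": 0, "y": 0, "z": 0, "spin": 0},
    {"fingers": 1, "x": 0, "y": 0, "z": 0, "spin": 0}
  ]
}}

```text
time_s: 8.75
tcp_pos: [486.3, 83.7, 147.6]
eef_rot: [2.77, 1.481, 0.002]
force: [-14.3, -1.5, 48.0]
opening: 0.5
```

The button hit its bottom stop: the force jumped to 48 N at z=147.6, past the 5.5 N full-travel force. I'm lifting off and going back over the knob.

Emit:
{"fn": "drive_tool", "kwargs": {
  "series": [
    {"fingers": 1, "x": 0, "y": 0, "z": -7, "spin": 0},
    {"fingers": 1, "x": 0, "y": 0, "z": -20, "spin": 0},
    {"fingers": 1, "x": 0, "y": 0, "z": -25, "spin": 0},
    {"fingers": 1, "x": 0, "y": 0, "z": -25, "spin": 0},
    {"fingers": -0.2, "x": -12, "y": 23.5, "z": 0, "spin": 0},
    {"fingers": -0.2, "x": -12, "y": 23.5, "z": 0, "spin": 0},
    {"fingers": -0.2, "x": -12, "y": 23.5, "z": 0, "spin": 0},
    {"fingers": -0.2, "x": -11, "y": 23.5, "z": 0, "spin": 0},
    {"fingers": -0.2, "x": 0, "y": 0, "z": 0, "spin": 0},
    {"fingers": -0.2, "x": 0, "y": 0, "z": 0, "spin": 0}
  ]
}}

```text
time_s: 9.75
tcp_pos: [537.6, -7.7, 221.3]
eef_rot: [-2.771, -1.479, 0.001]
force: [-0.0, 0.2, 0.3]
opening: 43.9
```

Run:
```python
from h import *
cv2.imwrite("pics/w9.png",r.camera("wrist")[:,:,::-1])
to([537.7,-7.2,172])
```

```text
t 9.8 tcp [537.4  -7.2 221.4] yaw 56.23 F [-0.5  0.9  1. ] open 47.77823771310609 tilt [-0.001  0.    -1.   ] j [-0.1   0.43  1.76  0.    0.95  0.49]
tool shift [ 0.2  0.3 49.4]
```

View pics/w9.png

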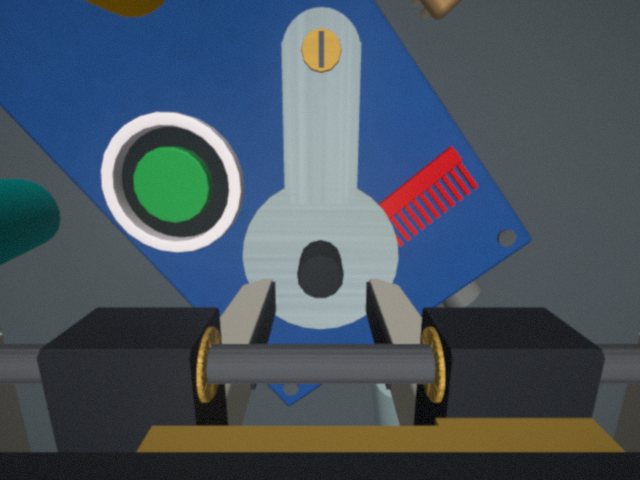

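The button is up again, flush at (171,185), and the cover is still aside. I'm descending on the knob and caging it.

Emit:
{"fn": "drive_tool", "kwargs": {
  "series": [
    {"fingers": -0.2, "x": 0, "y": 0, "z": 20, "spin": 0},
    {"fingers": -0.2, "x": 0, "y": 0, "z": 20, "spin": 0},
    {"fingers": -0.2, "x": 0, "y": 0, "z": 9, "spin": 0},
    {"fingers": 0.36, "x": 0, "y": 0, "z": 0, "spin": 0},
    {"fingers": 0.36, "x": 0, "y": 0, "z": 0, "spin": 0},
    {"fingers": 0.36, "x": 0, "y": 0, "z": 0, "spin": 0},
    {"fingers": 0.36, "x": 0, "y": 0, "z": 0, "spin": 0},
    {"fingers": 0.36, "x": 0, "y": 0, "z": 0, "spin": 0}
  ]
}}

```text
time_s: 10.6
tcp_pos: [538.1, -7.7, 173.2]
eef_rot: [2.77, 1.48, 0.001]
force: [-1.0, 0.1, 0.0]
opening: 30.3
```

Emit:
{"fn": "drive_tool", "kwargs": {
  "series": [
    {"fingers": 0.36, "x": 0.5, "y": -11, "z": 0, "spin": 5.25},
    {"fingers": 0.36, "x": 0.5, "y": -11, "z": 0, "spin": 5.25},
    {"fingers": 0.36, "x": 0.5, "y": -11, "z": 0, "spin": 5.25},
    {"fingers": 0.36, "x": 0.5, "y": -11, "z": 0, "spin": 5.25},
    {"fingers": 0.36, "x": 0.5, "y": -11, "z": 0, "spin": 5.25},
    {"fingers": 0.36, "x": 0.5, "y": -11, "z": 0, "spin": 5.25},
    {"fingers": 0.36, "x": 0.5, "y": -11, "z": 0, "spin": 5.25},
    {"fingers": 0.36, "x": 0, "y": 0, "z": 0, "spin": 0}
  ]
}}

```text
time_s: 11.4
tcp_pos: [491.2, 52.8, 173.0]
eef_rot: [-3.096, -0.531, -0.0]
force: [1.1, 0.7, 0.0]
opening: 29.8
```

Run:
```python
from h import *
cv2.imwrite("pics/w10.png",r.camera("wrist")[:,:,::-1])
P=np.array([605,92]);K=P-120*np.array([np.cos(np.radians(3.5)),np.sin(np.radians(3.5))])
to([*K,172])
```

```text
t 11.45 tcp [491.5  52.3 173. ] yaw 19.64 F [0.6 0.3 0.9] open 30.129495568724586 tilt [ 0. -0. -1.] j [ 0.01  0.44  1.9  -0.    0.8   1.24]
tool shift [  5.  -32.6   1. ]
```

View pics/w10.png

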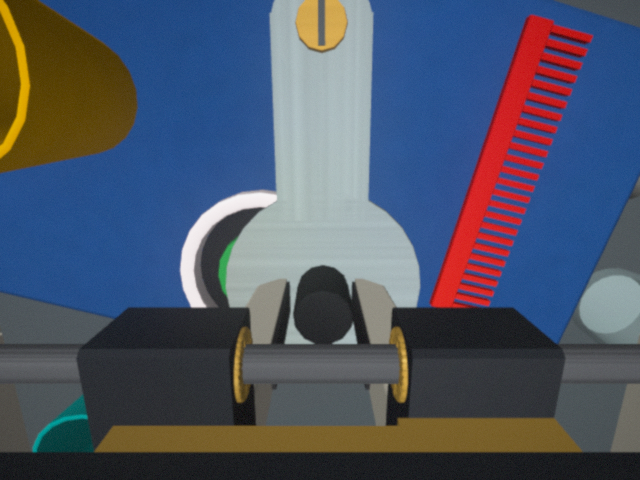

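The cover is following, with the knob caged at (323,305). There are three more steps of the arc, then I open and lift.

Emit:
{"fn": "drive_tool", "kwargs": {
  "series": [
    {"fingers": 0.36, "x": 0.5, "y": -11, "z": 0, "spin": 5.25},
    {"fingers": 0.36, "x": 0.5, "y": -11, "z": 0, "spin": 5.25},
    {"fingers": 0.36, "x": 0.5, "y": -11, "z": 0, "spin": 5.25},
    {"fingers": 0.36, "x": 0, "y": 0, "z": 0, "spin": 0},
    {"fingers": 0.36, "x": 0, "y": 0, "z": 0, "spin": 0}
  ]
}}

```text
time_s: 11.95
tcp_pos: [485.0, 84.0, 172.8]
eef_rot: [3.14, 0.109, 0.0]
force: [0.6, 0.4, 1.1]
opening: 29.7
```

Run:
```python
from h import *
cv2.imwrite("pics/w11.png",r.camera("wrist")[:,:,::-1])
P=np.array([605,92]);K=P-120*np.array([np.cos(np.radians(3.5)),np.sin(np.radians(3.5))])
to([*K,172])
print([onz("wrist",p,84).round(1) for p in((320,22),)])
```

```text
t 12.0 tcp [485.   83.9 172.7] yaw 3.93 F [ 0.7 -0.1 -0.3] open 29.390327744227474 tilt [ 0. -0. -1.] j [ 0.08  0.43  1.91 -0.    0.8   1.58]
tool shift [ 0.3 -0.8  0.7]
[array([603.8,  93.3,  84. ])]
```

View pics/w11.png

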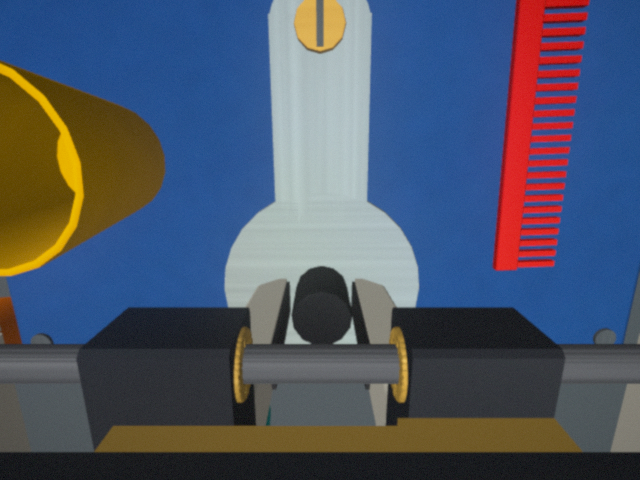

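No part of the port shows, and the housing's corner screws sit level at (41,340) and (605,337). I'm opening, lifting and backing away to check from above.

Emit:
{"fn": "drive_tool", "kwargs": {
  "series": [
    {"fingers": -0.2, "x": 0, "y": 0, "z": 0, "spin": 0},
    {"fingers": -0.2, "x": 0, "y": 0, "z": 0, "spin": 0},
    {"fingers": -0.2, "x": 0, "y": 0, "z": 0, "spin": 0},
    {"fingers": -0.2, "x": 0, "y": 0, "z": 0, "spin": 0},
    {"fingers": -0.2, "x": 0, "y": 0, "z": -20, "spin": 0},
    {"fingers": -0.2, "x": 0, "y": 0, "z": -30, "spin": 0},
    {"fingers": -0.2, "x": 0, "y": 0, "z": -40, "spin": 0},
    {"fingers": -0.2, "x": 0, "y": 0, "z": -40, "spin": 0},
    {"fingers": -0.2, "x": 0, "y": 35, "z": 0, "spin": 0},
    {"fingers": -0.2, "x": 0, "y": 35, "z": 0, "spin": 0}
  ]
}}

```text
time_s: 13.0
tcp_pos: [489.6, 14.1, 304.0]
eef_rot: [3.14, 0.106, 0.004]
force: [0.7, -0.1, -1.4]
opening: 56.1
```

Emit:
{"fn": "drive_tool", "kwargs": {
  "series": [
    {"fingers": -0.2, "x": 0, "y": 35, "z": 0, "spin": 0},
    {"fingers": -0.2, "x": 0, "y": 35, "z": 0, "spin": 0},
    {"fingers": -0.2, "x": 0, "y": 35, "z": 0, "spin": 0},
    {"fingers": -0.2, "x": 0, "y": 35, "z": 0, "spin": 0},
    {"fingers": -0.2, "x": 0, "y": 35, "z": 0, "spin": 0},
    {"fingers": -0.2, "x": 0, "y": 0, "z": 0, "spin": 0},
    {"fingers": -0.2, "x": 0, "y": 0, "z": 0, "spin": 0}
  ]
}}

```text
time_s: 13.7
tcp_pos: [500.6, -160.3, 302.5]
eef_rot: [-3.14, -0.101, 0.001]
force: [0.5, 0.2, 0.3]
opening: 55.9
```

Run:
```python
from h import *
cv2.imwrite("pics/t12.png",cv2.resize(r.camera("top")[165:310,200:410,::-1],None,fx=3.8,fy=3.8,interpolation=cv2.INTER_CUBIC))
to([485,84,172])
```

```text
t 13.75 tcp [ 500.6 -159.6  302.6] yaw 3.73 F [0.1 0.7 0.5] open 55.83832243463781 tilt [-0.  0. -1.] j [-0.4   0.31  1.71  0.    1.12  1.11]
tool shift [   0.4 -244.1  130.7]
```

View pics/t12.png

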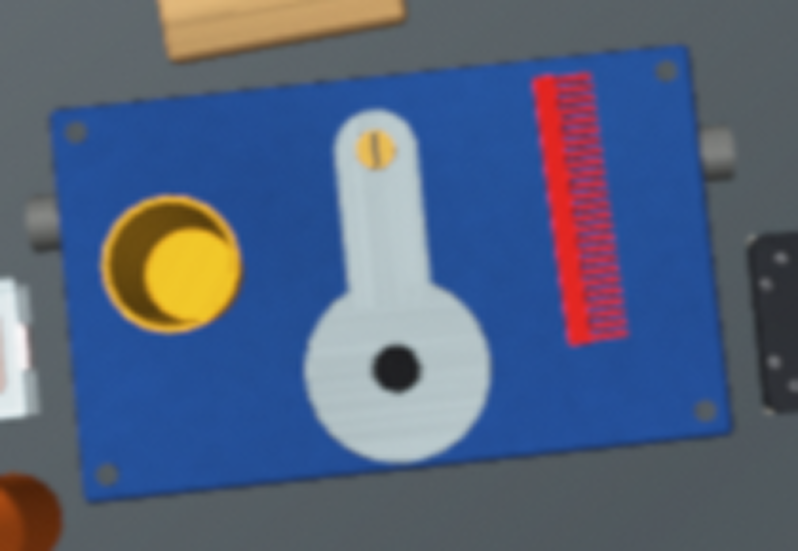

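The cover disc is centred at about (397,371), on the port's earlier centre at (397,369). The cup (171,263) and comb are at the same pixels as at the start, and the robot is clear of everything. Handing in.

```bash
python3 -c "
from bench import r
print(r.job_done())"
```

```text
the job is handed in; nothing more can be done
None
```

The pump sequence is done and handed in at about 13.8 s of the 59 s allowed; the hand-in reports no verdict.

- **Opening:** I caged the knob loosely between the fingers and swung the cover towards -y, away from the yellow cup, to about 0.9 rad. The wrist camera showed the whole port uncovered.
- **Button:** I pressed it with the closed fingers until it hit its bottom stop. The wrist force there jumped to about 48 N, which is more than intended but came through the fingertips and is under the 120 N wrist limit. After lifting off, the picture showed the button back up.
- **Closing:** I swung the cover back, let go and moved the arm clear. The last top picture shows the disc centred on the port within about 1 mm, and the cup and comb at the same pixels as at the start.
- **Not checked:** the tumbler, soap box, nail brush and bottle were not checked one by one at the end. The arm passed well above or away from them, and the parts of the brush, box and bottle visible in the last picture look unmoved.

The first two move calls were refused as invalid and moved nothing. Sending all five fields in every row fixed that.

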